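# Press vial caps home with a roller under a board

## Task

Press the three vial caps in the rack fully home by rolling the loose roller over them: take the pressing board by its handle, lay it flat on top of the roller and roll the roller out of its start groove, across all three caps, to stop at rest in the finish groove at the other end. Bear down steadily, hard enough to seat the caps but never more than 20 N on the roller, never touch the roller or caps with the fingers or put the board on the rack itself, and do not shift or knock over the things standing around. Then lay the board flat on the bench, clear of the rack, and let go.

Things in the scene. Friction and masses are not known exactly. Their poses are not given: they have to be found in the camera images.
- rack: fixed metal capping rack, 150 mm long (its x, the rolling direction), 110 wide (y); origin under its centre. Two flat lands centred at y = +-29 mm, 28 wide, top 30 mm high, carry the roller; grooves 14 mm wide cross them at x = -44 (start) and +44 mm (finish); they end open at x = +-75 mm, no stop. Guide rims on both long sides (inner faces y = +-49 mm), 36 mm high
- finish_groove (a point): middle of the finish groove, at land height (30 mm above the bench), rack x = +44 mm; axes as the rack's. A roller at rest in the groove bears on both edges, its axis 16.6 mm above this point (18 mm when on the flat lands)
- start_groove (a point): middle of the start groove, same height, rack x = -44 mm
- cap_0 (a joint): domed white cap, 14 mm wide, on the rack's middle line at rack x = -18 mm, first on the roller's way; value: how far it is pressed down, 0 = 4 mm above the lands, 0.004 = fully home, level with the lands. Friction fit, no spring: needs about 6 N straight down, more than the roller's weight gives
- cap_1 (a joint): second cap, the same, at rack x = 0
- cap_2 (a joint): third cap, the same, at rack x = +18 mm
- roller: loose plain metal cylinder, 36 mm diameter, 90 mm long, about 0.25 kg; origin at its centre; its axis is its own y and starts along the rack's y, in the start groove (its x and z turn as it rolls). Under a board it travels half as far as the board. Contact with it is hard: about 10 N per mm that the board is pushed down
- board: loose pressing board, 150 mm long (its x), 60 wide (y), 12 thick, rubber underside, about 0.22 kg; origin under its centre. A wooden bar handle stands across its middle: 22 mm thick (x), 56 long (y), top 48 mm above the underside; grip across the 22 mm, fingertips near the board's top. Starts flat on the bench right of the rack, its x within 0.65 rad of the rack's x
- pipette_bulb: red rubber pipette bulb, 46 mm wide, 60 mm tall, bystander
- screwdriver: red-handled screwdriver, 169 mm long, bystander
- timer: upright white timer, 18x64x60 mm, bystander
- marker: red and white marker pen, 135 mm long, bystander
- beaker_tall: small empty beaker, 53 mm wide, 70 mm tall, bystander
- fittings: flat box with a blue lid, 65x90x26 mm, bystander
Things that resemble listed ones, but are neither listed nor needed, are in the scene too. What is shaped like the roller but purple or turquoise is not meant.

How it is judged:
By the outcome, as a careful person would: the job done as asked, in the order asked, and still so for the second after the job is handed in, with the robot touching nothing.
It also fails if it takes over 72 s, if anything falls off the work surface, if the arm or the gripper's body presses on something with over 40 N, if the wrist force passes 120 N, or if a joint passes its speed limit or range.

## Robot

A 6-joint arm with a two-finger parallel gripper is mounted at the origin on a cart in front of the work surface, level with it; the furniture and walls round the work are solid. World frame = base frame: x ahead of the robot, y to its left, z up, the work surface at z = 0. Lengths are in m, angles in rad, forces in N, time in s.
With the tool pointing down it reaches from about 0.375 to 0.925 m from the base axis. Payload 5.7 kg.
Tool frame: the origin (TCP) lies on the centre line of the jaws, within the pads' length; the fingertips stand tcp_to_tips ahead of it and the grasp point (between the pads) lies 8 mm behind it (tcp_to_tips is the distance from the TCP to the fingertips, in m); z points along the fingers, y is the line along which they close (so a half turn about z gives the same grasp; the last joint's range is limited). The gripper opens to 85 mm and grips with 20 to 120 N. Pads are 22 mm wide; open, the fingers measure 114 mm over their backs; the gripper's body (76 mm by 85 mm) begins 54 mm behind the grasp point. The pads swing forward as they close: fully open they stand 13 mm farther back than shut.
Start: joints at [-1.261, 0.359, 1.51, -0, 1.272, -0.115], TCP at [0.247, -0.547, 0.242] pointing down, gripper open.
Joint ranges: [-2.97, 2.97], [-1.01, 2.36], [0.21, 2.38], [-0.96, 4.11], [0.2, 2.71], [-2.98, 2.98]. Speed limits (rad/s): [2.39, 2.39, 3.14, 3.14, 3.14, 3.14].

## Interface

Orientations are given as a unit quaternion [x, y, z, w].
In Python, from plant import * gives the robot as it stands. The module is installed in compiled form; this text tells all that it offers.
- The arm moves only by the shell command python3 -m creep 'ROWS' [OPENING] [FORCE]. ROWS is a JSON object of lists of equal length, an entry for each row: "slide": the shift along the world's x, y, z in cm, a list of three; "roll": the turn about the world's z in degrees. In form: {"slide": [[dx, dy, dz], ...], "roll": [roll, ...]}. A call has 1 to 12 rows; each row shifts and turns the commanded pose from where the row before left it; what a row does not reach is not made up. A row lasts 1/8 s, in which the tool goes at most 62.5 mm and 10.7 degrees, less where a joint would pass 70% of its speed; a pose out of reach is approached as far as the arm can. A call with a gripper value outside its range is refused whole. OPENING is the opening in per cent of the stroke, from 0 (shut) to 100 (fully open), set as the call begins (- or left out, the last holds). The fingers move at their own pace and stop on an object; FORCE is the grip in N (left out, the last holds). Time passes only in rows, so rows that do not move let the fingers close. It gives the time, the measured TCP pose, the force, the opening and the grip force at its end, in the units of the state.
- get_obs(): the state, without advancing time (a new reading comes with each control period).
- read_camera(name): name is "side" or "top"; returns a dict with "color" (400x640x3 uint8, blue, green, red), "mtx" (3x3 intrinsics, pixels), "extrinsics" (4x4, takes a point from camera to world coordinates). Camera axes: x right, y down, z forward; pixel columns grow to the right and rows downward; lengths in m; the calibration is good to about 2 mm. A picture is of the moment at which its call begins. There is no depth.
- finish_job(): hands the job in; it is judged then, once.
Trained networks look in the newest picture that a camera, given by its name, has taken for a name from the list of things; names that differ only in an ending like _2 or _b are one class to them, and where a whole thing is asked for, a point or a joint stands for the part that bears it (a point fixed in the world has none). Each returns a list of dicts, best first, with "conf" (0 to 1); they miss things now and then, are a little off and sometimes report something else, mostly with a low value. They report only what shows in the picture. A call takes as long as a camera call. They do not tell look-alikes from the thing itself.
- masks_of(camera, thing): "mask" (400x640 bool, what is visible of it) and "position" ([column, row] as shares, 0 to 1, of the picture: columns of its width, rows of its height, amid what is visible of it).
- mark_of(camera, thing): "position" ([column, row] as shares, 0 to 1, of the picture: columns of its width, rows of its height: a listed point, or the origin of a listed thing).
The state is a dict: "time_s": time; "joint_positions": joint angles; "qd": joint speeds; "tau": joint torques, N m; "ee_pos": TCP position; "ee_rot": TCP orientation; "force": force on the tool from outside, world axes, zero at the start; "moment": the same for the moment, N m; "gripper_width": finger opening in m; "grasp_force": force on a finger pad.
Only numpy, scipy, OpenCV 4.12 (cv2) and the standard library are available. Lean on these libraries where they do the work, as an engineer would, in place of code of your own. Each camera call takes 0.05 s, during which the arm holds its last target. There are 200 camera calls.

## Working session

There is one attempt and no reset: what is moved stays moved. The work goes in short steps, Python scripts to look and compute and a shell command to move; the robot and the scene stay as the last step left them, time stands still between calls to the robot, and variables do not carry over. Pictures are saved under pics/ and viewed, at most 10 in all, crops included, and the job is handed in when it is done.

```bash
mkdir -p pics; ls; cat > h.py <<'E'
from plant import *
import numpy as np, cv2
def ray(cam,px,z):
    K,T=np.array(cam["mtx"]),np.array(cam["extrinsics"])
    d=T[:3,:3]@np.linalg.solve(K,[px[0],px[1],1]); o=T[:3,3]
    return o+d*(z-o[2])/d[2]
def proj(cam,p):
    T=np.linalg.inv(cam["extrinsics"]); q=cam["mtx"]@(T[:3,:3]@np.array(p)+T[:3,3]); return q[:2]/q[2]
E
python3 - <<'E'
from h import *
for n in("top","side"):
    c=read_camera(n); cv2.imwrite(f"pics/{n}0.png",c["color"])
    print(n,np.round(c["mtx"],1).tolist(),np.round(c["extrinsics"],3).tolist())
    for t in("rack","start_groove","finish_groove","cap_0","roller","board","pipette_bulb","screwdriver","timer","marker","beaker_tall","fittings"):
        for m in mark_of(n,t)[:4]:
            p=np.array(m["position"])*[640,400]
            z={"start_groove":.03,"finish_groove":.03,"cap_0":.034,"roller":.0466}.get(t,0)
            print(t,round(m["conf"],2),p.round(0),ray(c,p,z).round(3))
o=get_obs();print(o)
E
```

```text
pics
top [[467.0, 0.0, 323.5], [0.0, 467.0, 206.1], [0.0, 0.0, 1.0]] [[-0.007, -0.984, 0.18, 0.359], [-1.0, 0.006, -0.007, -0.006], [0.006, -0.18, -0.984, 1.277], [0.0, 0.0, 0.0, 1.0]]
rack 0.56 [315. 224.] [0.543 0.009 0.   ]
finish_groove 0.89 [331. 220.] [ 0.549 -0.035  0.03 ]
finish_groove 0.69 [299. 228.] [0.528 0.051 0.03 ]
finish_groove 0.43 [296. 225.] [0.535 0.059 0.03 ]Traceback (most recent call last):
  File "<stdin>", line 6, in <module>
ValueError: it knows: beaker_tall, board, finish_groove, fittings, marker, pipette_bulb, rack, roller, screwdriver, start_groove, timer
```

```bash

python3 - <<'E'
from h import *
for n in("top","side"):
    c=read_camera(n); cv2.imwrite(f"pics/{n}0.png",c["color"])
    print(n,np.round(c["extrinsics"],3).tolist())
    for t in("rack","start_groove","finish_groove","roller","board","pipette_bulb","screwdriver","timer","marker","beaker_tall","fittings"):
        for m in mark_of(n,t)[:4]:
            p=np.array(m["position"])*[640,400]
            z={"start_groove":.03,"finish_groove":.03,"cap_0":.034,"roller":.0466}.get(t,0)
            print(t,round(m["conf"],2),p.round(0),ray(c,p,z).round(3))
o=get_obs();print(o)
E
```

```text
top [[-0.007, -0.984, 0.18, 0.359], [-1.0, 0.006, -0.007, -0.006], [0.006, -0.18, -0.984, 1.277], [0.0, 0.0, 0.0, 1.0]]
rack 0.7 [314. 226.] [0.538 0.012 0.   ]
start_groove 0.63 [299. 227.] [0.532 0.052 0.03 ]
finish_groove 0.72 [331. 222.] [ 0.543 -0.035  0.03 ]
roller 0.98 [254. 209.] [0.576 0.172 0.047]
roller 0.79 [372. 258.] [ 0.445 -0.141  0.047]
roller 0.75 [297. 227.] [0.529 0.056 0.047]
roller 0.67 [254. 267.] [0.424 0.167 0.047]
pipette_bulb 0.67 [217. 202.] [0.608 0.282 0.   ]
pipette_bulb 0.26 [339. 155.] [ 0.739 -0.06   0.   ]
screwdriver 0.73 [249. 161.] [0.723 0.194 0.   ]
screwdriver 0.54 [299. 227.] [0.534 0.053 0.   ]
timer 0.61 [301. 164.] [0.713 0.047 0.   ]
timer 0.25 [217. 202.] [0.605 0.28  0.   ]
marker 0.86 [209. 270.] [0.418 0.297 0.   ]
marker 0.44 [248. 161.] [0.723 0.198 0.   ]
marker 0.22 [301. 166.] [0.709 0.049 0.   ]
beaker_tall 0.69 [335. 156.] [ 0.738 -0.05   0.   ]
fittings 0.73 [383. 155.] [ 0.739 -0.186  0.   ]
side [[-0.999, -0.017, 0.036, 0.521], [-0.039, 0.393, -0.919, 1.027], [0.001, -0.919, -0.393, 0.498], [0.0, 0.0, 0.0, 1.0]]
rack 0.83 [3
[... 698 characters left out ...]
   ]
{'time_s': 1.4, 'joint_positions': array([-1.26106124e+00,  3.58785552e-01,  1.51037652e+00,  1.41348958e-05,
        1.27248895e+00, -1.15110568e-01]), 'qd': array([-0.00100416, -0.00099573,  0.00060559, -0.00089567,  0.00179983,
       -0.00018625]), 'tau': array([-6.37337489e-04, -5.27591407e+01, -2.79045188e+01, -1.72880859e-04,
        1.94462446e-03,  1.00611572e-05]), 'ee_pos': array([ 0.24729654, -0.54665492,  0.24228434]), 'ee_rot': array([ 9.77523420e-01,  2.10826856e-01,  3.88770031e-06, -2.97034350e-05]), 'force': array([-0.75305154,  0.25867819, -0.93636563]), 'moment': array([ 0.02951369, -0.02057005,  0.00880113]), 'grasp_force': 0.0, 'gripper_width': 0.08567970852111827}
```

View pics/top0.png

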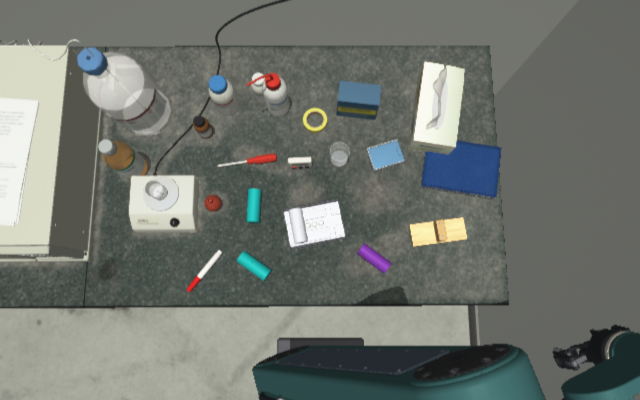

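View pics/side0.png

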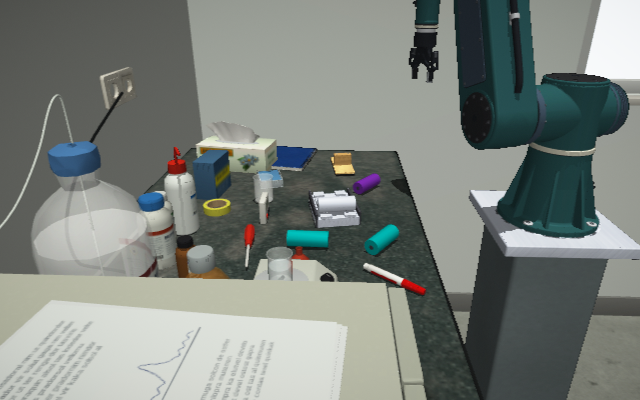

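Top view: the board is the pale yellow plate at (438,232). The rack is at (315,224), with the silver roller on its left end at (297,226). Roller look-alikes are turquoise at (254,205) and (254,266), and purple at (374,258). The blue book at (461,168) is the only thing near the board that could be confused with it. I choose the silver roller on the rack and the yellow board, and will fit their poses to the masks.

```bash
cat > fit.py <<'E'
from h import *
from scipy.optimize import minimize
def box(x,y,z0,z1,cx=0): return np.array([[cx+a*x/2,b*y/2,z] for a in(-1,1) for b in(-1,1) for z in(z0,z1)])
t=np.linspace(0,2*np.pi,40)
cyl=np.array([[-.044+.018*np.cos(a),s*.045,.0466+.018*np.sin(a)] for a in t for s in(-1,1)])
RACK=[box(.15,.11,0,.036),cyl]; BOARD=[box(.15,.06,0,.012),box(.022,.056,.012,.048)]
def sil(cam,parts,v,S=4):
    im=np.zeros((400*S,640*S),np.uint8); c,s=np.cos(v[2]),np.sin(v[2])
    for P in parts:
        W=np.c_[v[0]+c*P[:,0]-s*P[:,1],v[1]+s*P[:,0]+c*P[:,1],P[:,2]]
        q=np.array([proj(cam,w) for w in W])*S+S/2
        cv2.fillConvexPoly(im,cv2.convexHull(q.astype(np.float32)).round().astype(np.int32),1)
    return cv2.resize(im.astype(np.float32),(640,400),interpolation=cv2.INTER_AREA)
def fit(obs,parts,v0):
    f=lambda v:sum(np.abs(sil(c,parts,v)-m).sum()/m.sum() for c,m in obs)
    sx=np.array([v0]+[np.add(v0,d) for d in([.012,0,0],[0,.012,0],[0,0,.12])])
    return minimize(f,v0,method="Nelder-Mead",options=dict(initial_simplex=sx,xatol=2e-4,fatol=1e-4))
def near(L,px,r):
    L=[m for m in L if np.hypot(*(np.array(m["position"])*[640,400]-px))<r]; return L[0] if L else None
E
python3 - <<'E'
from fit import *
R,B=[],[]
for n,rp,bp,lp in(("top",(315,224),(438,232),(297,226)),("side",(334,209),(343,164),(336,204))):
    c=read_camera(n)
    r=near(masks_of(n,"rack"),rp,20); l=near(masks_of(n,"roller"),lp,12); b=near(masks_of(n,"board"),bp,20)
    print(n,[(x["conf"],int(x["mask"].sum())) if x else None for x in(r,l,b)])
    if r: R.append((c,(r["mask"]|(l["mask"] if l else False)).astype(np.float32)))
    if b: B.append((c,b["mask"].astype(np.float32)))
    x,y,w,h=(275,195,80,60) if n=="top" else (300,180,70,52)
    def crop(x,y,w,h,ms):
        im=cv2.resize(c["color"][y:y+h,x:x+w],None,fx=5,fy=5,interpolation=cv2.INTER_CUBIC)
        for m in ms:
            if m: cv2.drawContours(im,cv2.findContours(cv2.resize(m["mask"][y:y+h,x:x+w].astype(np.uint8),None,fx=5,fy=5,interpolation=0),0,2)[0],-1,(0,0,255),1)
        return cv2.resize(im,(400,300))
    a=crop(x,y,w,h,(r,l)); x,y,w,h=(400,203,80,60) if n=="top" else (315,145,56,42)
    globals()[n]=np.hstack([a,crop(x,y,w,h,(b,))])
cv2.imwrite("pics/crop1.png",np.vstack([top,side]))
for nm,O,P,v in(("rack",R,RACK,(.537,.009,-1.45)),("board",B,BOARD,(.52,-.32,-1.65))):
    s=fit(O,P,v); print(nm,s.x.round(4),s.fun)
    for o in O: q=fit([o],P,s.x); print("  single",q.x.round(4),q.fun)
E
```

```text
top [(0.97, 1756), (0.85, 473), None]
side [(0.93, 1102), (0.89, 555), (0.86, 479)]
rack [ 0.5392  0.0115 -1.3873] 0.16411364078521729
  single [ 0.538   0.0119 -1.3804] 0.06398876756429672
  single [ 0.5398  0.0088 -1.3863] 0.09548293799161911
board [ 0.5188 -0.3288 -1.4261] 0.05180062726140022
  single [ 0.5188 -0.3285 -1.4292] 0.05127870664000511
```

View pics/crop1.png

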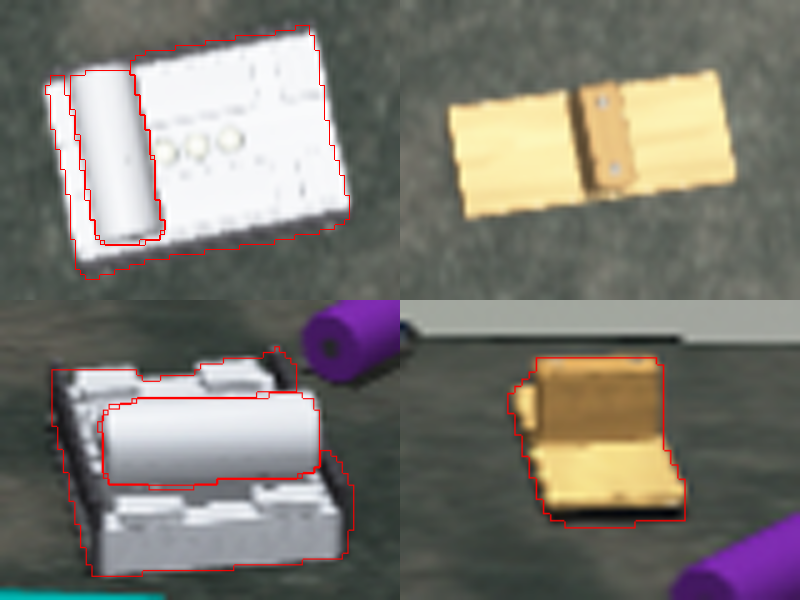

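The top crop shows the silver roller in the left groove (its mask outlined) and three caps on the middle line at crop (165,152) to (230,140). The board has no rivals; the handle is darker wood, running across it. Next I'll refine the board with colour segmentation and cross-check the rack against the roller.

```bash
python3 - <<'E'
from fit import *
ct=read_camera("top"); cs=read_camera("side")
hsv=cv2.cvtColor(ct["color"],cv2.COLOR_BGR2HSV).astype(int)
m=((hsv[...,0]>8)&(hsv[...,0]<30)&(hsv[...,1]>70)&(hsv[...,2]>70)); k=np.zeros_like(m);k[210:255,400:475]=1;m&=k
b=near(masks_of("side","board"),(343,164),20)
B=[(ct,m.astype(np.float32))]+([(cs,b["mask"].astype(np.float32))] if b else [])
s=fit(B,BOARD,(.519,-.327,-1.43));print("board both",s.x.round(4),s.fun,m.sum())
for o in B:q=fit([o],BOARD,s.x);print("  ",q.x.round(4),q.fun)
cy=cyl+[.044,0,0];O=[]
r=near(masks_of("top","roller"),(297,226),12);
if r:O.append((ct,r["mask"].astype(np.float32)))
r=near(masks_of("side","roller"),(336,204),12);
if r:O.append((cs,r["mask"].astype(np.float32)))
s=fit(O,[cy],(.530,.055,-1.39));print("roller",s.x.round(4),s.fun)
for o in O:q=fit([o],[cy],s.x);print("  ",q.x.round(4),q.fun)
g=ct["color"].min(2)>115;k=np.zeros_like(g);k[197:253,278:352]=1;g&=k
# white top only: surface from z=.03 to .036 as the lit part
q=fit([(ct,g.astype(np.float32))],[box(.15,.11,.034,.036),cyl],(.538,.011,-1.385));print("rack top",q.x.round(4),q.fun)
for x in(0,-.018,.018):print(proj(ct,[q.x[0]+x*np.cos(q.x[2]),q.x[1]+x*np.sin(q.x[2]),.034]).round(1))
E
```

```text
board both [ 0.5188 -0.328  -1.4338] 0.15686717629432678 1236
   [ 0.5188 -0.3273 -1.4408] 0.06209547072649002
   [ 0.518  -0.3312 -1.4658] 0.06947608292102814
roller [ 0.5322  0.0534 -1.3703] 0.14398080110549927
   [ 0.5315  0.0534 -1.3721] 0.07737474143505096
   [ 0.5327  0.052  -1.4086] 0.051247771829366684
rack top [ 0.5392  0.0117 -1.399 ] 0.09699084609746933
[313.7 223.5]
[307.1 224.7]
[320.3 222.3]
```

```bash
python3 - <<'E'
import plant
from plant import *
print(tcp_to_tips,[n for n in dir(plant) if n[0]!='_'])
o=get_obs();p=o["ee_pos"];print(o["time_s"],([.5188,-.328,.15]-p)*100)
E
```

```text
0.011 ['IKError', 'finish_job', 'get_obs', 'mark_of', 'masks_of', 'read_camera', 'tcp_to_tips']
2.05 [27.15355033 21.86652993 -9.22816053]
```

```bash
python3 -m creep '{"slide":[[3.4,2.73,-1],[3.4,2.73,-1],[3.4,2.73,-1],[3.4,2.73,-1],[3.4,2.73,-1],[3.4,2.73,-1],[3.4,2.73,-1],[3.35,2.76,-1],[0,0,0],[0,0,0]],"roll":[-2,-2,-2,-2,-2,-2,-2,-2.6,0,0]}' 100 20; python3 - <<'E'
from h import *
from scipy.spatial.transform import Rotation as R
o=get_obs();y=R.from_quat(o["ee_rot"]).as_matrix();print(o["ee_pos"],np.degrees(np.arctan2(y[1,1],y[0,1])),y[:,2].round(4),o["force"],o["time_s"])
E
```

```text
time_s: 3.3
ee_pos: [0.5185, -0.3281, 0.1623]
ee_rot: [0.998, 0.068, -0.0, 0.0]
force: [0.1, 0.1, 0.2]
gripper_width: 0.0853
grasp_force: 0.0
[ 0.51853004 -0.32810495  0.16225814] -82.19357801888364 [-5.e-04 -2.e-04 -1.e+00] [0.08012372 0.09438936 0.15586083] 3.3
```

```bash
python3 -m creep '{"slide":[[0,0,-3],[0,0,-3],[0,0,-3],[0,0,-2],[0,0,-1.5],[0,0,-0.7],[0,0,-0.5],[0,0,0],[0,0,0]],"roll":[0,0,0,0,0,0,0,0,0]}' 100 20; python3 -m creep '{"slide":[[0,0,0],[0,0,0],[0,0,0],[0,0,0],[0,0,0],[0,0,0],[0,0,0],[0,0,0]],"roll":[0,0,0,0,0,0,0,0]}' 0 80
```

```text
time_s: 4.42
ee_pos: [0.5192, -0.3282, 0.0259]
ee_rot: [0.998, 0.068, 0.0, 0.0]
force: [0.2, -0.2, -1.2]
gripper_width: 0.0856
grasp_force: 0.0
time_s: 5.42
ee_pos: [0.519, -0.3281, 0.0255]
ee_rot: [0.998, 0.067, 0.0, 0.0]
force: [0.2, 1.4, 5.6]
gripper_width: 0.0214
grasp_force: 79.0
```

```bash
python3 -m creep '{"slide":[[0,0,0.5],[0,0,1.5],[0,0,2.5],[0,0,2.5],[0,0,2.5],[0,0,1],[0,0,0],[0,0,0]],"roll":[0,0,0,0,0,0,0,0]}' 0 80;python3 -m creep '{"slide":[[0,1.5,0],[0.04,3,0],[0.04,4.4,0],[0.04,5,0],[0.04,5,0],[0.04,5,0],[0.04,5,0],[0.04,5,0],[0.04,4,0],[0.04,3,0],[0.04,1.7,0],[0,0,0]],"roll":[0,0,0,0.5,0.5,0.5,0.5,0.5,0.35,0,0,0]}'; python3 - <<'E'
from fit import *
from scipy.spatial.transform import Rotation as R
ct=read_camera("top"); cs=read_camera("side")
cv2.imwrite("pics/held.png",np.vstack([cv2.resize(ct["color"][150:275,200:400],(600,300) if 0 else (480,300)),cv2.resize(cs["color"][120:245,240:440],(480,300))]))
o=get_obs();y=R.from_quat(o["ee_rot"]).as_matrix();print(o["ee_pos"],np.degrees(np.arctan2(y[1,1],y[0,1])),o["force"],o["moment"],o["time_s"])
E
```

```text
time_s: 6.42
ee_pos: [0.5181, -0.3275, 0.1293]
ee_rot: [0.998, 0.067, -0.001, -0.001]
force: [-0.4, 0.0, -2.8]
gripper_width: 0.0208
grasp_force: 78.4
time_s: 7.92
ee_pos: [0.5222, 0.099, 0.1299]
ee_rot: [0.996, 0.093, -0.0, -0.0]
force: [-0.3, -0.5, -1.5]
gripper_width: 0.0209
grasp_force: 78.6
[0.52248997 0.09753913 0.13002284] -79.39684187410016 [-0.09657885 -0.27792554 -2.55149613] [0.00042988 0.00961688 0.01329778] 8.025
```

View pics/held.png

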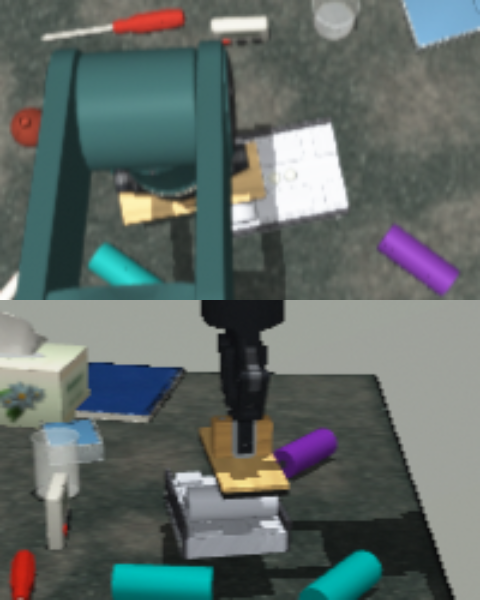

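The board is level and gripped square in the hand, its front end above the silver roller at about (235,505) in the lower crop. Now I'll lower it to contact.

```bash
python3 -m creep '{"slide":[[0.07,0,-0.8],[0,0,-1],[0,0,-1],[0,0,-0.6],[0,0,-0.3],[0,0,-0.15],[0,0,0],[0,0,0]],"roll":[0,0,0,0,0,0,0,0]}'; python3 -m creep '{"slide":[[0,0,-0.06],[0,0,0]],"roll":[0,0]}'; python3 -m creep '{"slide":[[0,0,-0.05],[0,0,0]],"roll":[0,0]}';python3 -c "
from plant import *;o=get_obs();print(o['moment'],o['force'],o['ee_pos'])"
```

```text
time_s: 9.02
ee_pos: [0.5237, 0.0981, 0.092]
ee_rot: [0.996, 0.092, 0.0, -0.0]
force: [0.2, -0.8, -1.5]
gripper_width: 0.0209
grasp_force: 78.6
time_s: 9.28
ee_pos: [0.5235, 0.0981, 0.0912]
ee_rot: [0.996, 0.092, 0.0, -0.0]
force: [-0.9, 0.3, -1.6]
gripper_width: 0.0214
grasp_force: 78.6
time_s: 9.52
ee_pos: [0.5234, 0.098, 0.0906]
ee_rot: [0.996, 0.092, -0.0, -0.0]
force: [0.0, -0.4, -2.0]
gripper_width: 0.0212
grasp_force: 78.6
[ 0.01398975 -0.04726076  0.00948621] [ 0.01435228 -0.44519546 -1.99531108] [0.52344967 0.09803453 0.09062492]
```

```bash
for i in 1 2 3; do python3 -m creep '{"slide":[[0,0,-0.04],[0,0,0]],"roll":[0,0]}' | grep -E "ee_pos|force: \["; python3 -c "
from plant import *;o=get_obs();print(o['moment'],o['time_s'])"; done
```

```text
ee_pos: [0.5234, 0.0981, 0.0902]
force: [0.3, 0.3, -1.5]
[-0.02422631  0.04457043  0.00163936] 9.775
ee_pos: [0.5235, 0.0981, 0.0899]
force: [-0.5, -0.1, -1.3]
[-0.04322783  0.04524632  0.03403572] 10.025
ee_pos: [0.5236, 0.098, 0.0898]
force: [-1.1, 0.1, 3.0]
[-0.21830268  0.17148111 -0.03747392] 10.275
```

```bash
cat > s.sh <<'E'
python3 -c "
from plant import *;import numpy as np
o=get_obs();d=np.array([.1848,-.9828]);m=o['moment'][:2]
p=o['ee_pos'];print('t',o['time_s'],'rackx',((p[:2]-[.5395,.011])@d*1000).round(1),'lat',((p[:2]-[.5395,.011])@[.9828,.1848]*1000).round(1),'z',(p[2]*1000).round(2),'F',o['force'].round(1),'N',round(o['force'][2]+2.4,1),'Mlat',(m@[.9828,.1848]).round(3),'Mlong',(m@d).round(3))"
E
python3 -m creep '{"slide":[[0,0,-0.02],[0,0,-0.02],[0,0,0]],"roll":[0,0,0]}' >/dev/null; sh s.sh
python3 -m creep '{"slide":[[0,0,0]],"roll":[0]}' >/dev/null; sh s.sh
```

```text
t 10.65 rackx -88.5 lat 0.5 z 89.65 F [-1.6  0.5  7.8] N 10.2 Mlat -0.331 Mlong -0.434
t 10.775 rackx -88.5 lat 0.5 z 89.66 F [-1.6 -0.6  6.4] N 8.8 Mlat -0.26 Mlong -0.408
```

```bash
python3 -m creep '{"slide":[[0.018,-0.098,0.018],[0.018,-0.098,0.018],[0.018,-0.098,0.016],[0.018,-0.098,0.015]],"roll":[0,0,0,0]}' >/dev/null; sh s.sh
python3 -m creep '{"slide":[[0.018,-0.098,0.014],[0.018,-0.098,0.012]],"roll":[0,0]}' >/dev/null; sh s.sh
```

```text
t 11.275 rackx -84.9 lat 0.5 z 90.29 F [-1.7  1.9  6.7] N 9.1 Mlat 0.006 Mlong -0.36
t 11.525 rackx -82.8 lat 0.5 z 90.58 F [-2.  2.  7.] N 9.4 Mlat -0.041 Mlong -0.356
```

```bash
python3 -m creep '{"slide":[[0.018,-0.098,0.011],[0.018,-0.098,0.01],[0.018,-0.098,0.008],[0.018,-0.098,0.007]],"roll":[0,0,0,0]}' >/dev/null; sh s.sh
python3 -m creep '{"slide":[[0.018,-0.098,0.005],[0.018,-0.098,0.004],[0.018,-0.098,0.003],[0.018,-0.098,0.002]],"roll":[0,0,0,0]}' >/dev/null; sh s.sh
python3 -m creep '{"slide":[[0.037,-0.197,0],[0.037,-0.197,0]],"roll":[0,0]}' >/dev/null; sh s.sh
```

```text
t 12.025 rackx -78.6 lat 0.5 z 91.02 F [-2.6  0.4  8.2] N 10.6 Mlat -0.123 Mlong -0.382
t 12.525 rackx -74.5 lat 0.5 z 91.21 F [-2.8  0.2  8.6] N 11.0 Mlat -0.23 Mlong -0.39
t 12.775 rackx -70.4 lat 0.6 z 91.27 F [-1.9 -1.2  8.7] N 11.1 Mlat -0.249 Mlong -0.412
```

```bash
for i in 1 ; do python3 -m creep '{"slide":[[0.037,-0.197,0],[0.037,-0.197,0],[0.037,-0.197,0]],"roll":[0,0,0]}' >/dev/null; sh s.sh; done
python3 -m creep '{"slide":[[0.028,-0.147,0],[0.028,-0.147,0],[0.028,-0.147,0]],"roll":[0,0,0]}' >/dev/null; sh s.sh
python3 - <<'E'
from fit import *
cs=read_camera("side");ct=read_camera("top"); cv2.imwrite("pics/roll1.png",np.hstack([cv2.resize(cs["color"][160:235,290:390],(400,300),interpolation=2),cv2.resize(ct["color"][190:265,265:365],(400,300),interpolation=2)]))
E
```

```text
t 13.15 rackx -64.3 lat 0.5 z 91.26 F [-2.5 -0.4  8. ] N 10.4 Mlat -0.254 Mlong -0.412
t 13.525 rackx -60.0 lat 0.6 z 91.3 F [-2.8  1.2  9.9] N 12.3 Mlat -0.088 Mlong -0.409
```

View pics/roll1.png

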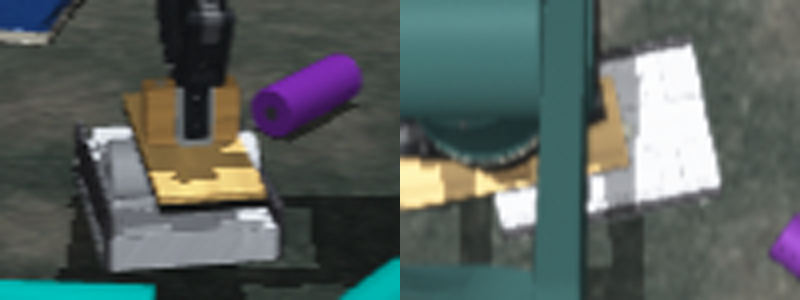

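Side view: the board lies flat on the roller and clear of the rims. Rolling onto the caps now.

```bash
for i in 1 2 3; do python3 -m creep '{"slide":[[0.028,-0.147,0],[0.028,-0.147,0],[0.028,-0.147,0],[0.028,-0.147,0]],"roll":[0,0,0,0]}' >/dev/null; sh s.sh; done
```

```text
t 14.125 rackx -54.2 lat 0.6 z 91.33 F [-2.6  1.4  9. ] N 11.4 Mlat 0.063 Mlong -0.423
t 14.625 rackx -48.1 lat 0.7 z 91.34 F [-3.1  0.2  9.1] N 11.5 Mlat -0.022 Mlong -0.445
t 15.125 rackx -42.0 lat 0.7 z 91.34 F [-1.9  0.9  9.5] N 11.9 Mlat -0.135 Mlong -0.419
```

```bash
for i in 1 2 3 4; do python3 -m creep '{"slide":[[0.028,-0.147,0],[0.028,-0.147,0],[0.028,-0.147,0],[0.028,-0.147,0],[0.028,-0.147,0],[0.028,-0.147,0]],"roll":[0,0,0,0,0,0]}' >/dev/null; sh s.sh; done
```

```text
t 15.875 rackx -32.9 lat 0.7 z 91.35 F [-2.5  0.2  9.4] N 11.8 Mlat -0.117 Mlong -0.432
t 16.625 rackx -24.3 lat 0.8 z 91.38 F [-1.6  2.5  9.6] N 12.0 Mlat 0.223 Mlong -0.36
t 17.375 rackx -15.3 lat 0.9 z 91.36 F [-2.8  1.9  9.3] N 11.7 Mlat 0.202 Mlong -0.368
t 18.125 rackx -6.1 lat 0.9 z 91.38 F [-2.7  0.4  9.3] N 11.7 Mlat 0.126 Mlong -0.421
```

```bash
for i in 1 2 3 4 5 6; do python3 -m creep '{"slide":[[0.027,-0.147,0],[0.027,-0.147,0],[0.027,-0.147,0],[0.027,-0.147,0],[0.027,-0.147,0],[0.027,-0.147,0]],"roll":[0,0,0,0,0,0]}' >/dev/null; sh s.sh; done
```

```text
t 18.875 rackx 3.0 lat 1.0 z 91.39 F [-3.  -0.3  8.6] N 11.0 Mlat 0.089 Mlong -0.38
t 19.625 rackx 11.7 lat 1.0 z 91.38 F [-2.3  1.9  8.2] N 10.6 Mlat 0.476 Mlong -0.242
t 20.375 rackx 20.7 lat 1.0 z 91.38 F [-1.5  1.4  8.8] N 11.2 Mlat 0.459 Mlong -0.243
t 21.125 rackx 29.8 lat 1.1 z 91.38 F [-1.6  1.   8.7] N 11.1 Mlat 0.329 Mlong -0.225
t 21.875 rackx 39.0 lat 1.2 z 91.39 F [-0.4  0.9  6.9] N 9.3 Mlat 0.246 Mlong -0.189
t 22.625 rackx 47.9 lat 1.2 z 91.37 F [-0.9  0.6  7.6] N 10.0 Mlat 0.313 Mlong -0.13
```

```bash
for i in 1 2; do python3 -m creep '{"slide":[[0.027,-0.147,0],[0.027,-0.147,0],[0.027,-0.147,0],[0.027,-0.147,0],[0.027,-0.147,0],[0.027,-0.147,0]],"roll":[0,0,0,0,0,0]}' >/dev/null; sh s.sh; done; for i in 1 2 3 ; do python3 -m creep '{"slide":[[0.018,-0.098,0],[0.018,-0.098,0]],"roll":[0,0]}' >/dev/null; sh s.sh; done
```

```text
t 23.375 rackx 56.9 lat 1.2 z 91.36 F [ 0.3 -0.2  6.4] N 8.8 Mlat 0.32 Mlong -0.105
t 24.125 rackx 65.9 lat 1.3 z 91.36 F [0.5 0.2 6. ] N 8.4 Mlat 0.379 Mlong -0.042
t 24.375 rackx 67.9 lat 1.2 z 91.35 F [-0.2 -0.1  7. ] N 9.4 Mlat 0.324 Mlong -0.065
t 24.625 rackx 69.9 lat 1.3 z 91.35 F [ 0.2 -0.2  6.7] N 9.1 Mlat 0.35 Mlong -0.039
t 24.875 rackx 71.9 lat 1.3 z 91.36 F [-0.4  0.5  6.3] N 8.7 Mlat 0.381 Mlong -0.019
```

```bash
for i in 1 2 3 4; do python3 -m creep '{"slide":[[0.018,-0.098,0],[0.018,-0.098,0]],"roll":[0,0]}' >/dev/null; sh s.sh; done
```

```text
t 25.125 rackx 73.9 lat 1.3 z 91.34 F [-1.  -0.1  4.8] N 7.2 Mlat 0.276 Mlong -0.04
t 25.375 rackx 76.0 lat 1.3 z 91.28 F [ 0.7 -0.6  5.6] N 8.0 Mlat 0.264 Mlong -0.007
t 25.625 rackx 78.0 lat 1.2 z 91.18 F [ 1.5 -0.2  4.8] N 7.2 Mlat 0.217 Mlong 0.069
t 25.875 rackx 80.0 lat 1.2 z 91.03 F [ 2.  -0.6  4.8] N 7.2 Mlat 0.138 Mlong 0.337
```

```bash
for i in 1 2 3; do python3 -m creep '{"slide":[[0.018,-0.098,-0.01],[0.018,-0.098,-0.012]],"roll":[0,0]}' >/dev/null; sh s.sh; done
```

```text
t 26.125 rackx 82.0 lat 1.2 z 90.79 F [ 2.5 -1.4  5.9] N 8.3 Mlat 0.15 Mlong 0.309
t 26.375 rackx 84.1 lat 1.2 z 90.53 F [2.7 0.2 4.9] N 7.3 Mlat 0.076 Mlong 0.281
t 26.625 rackx 86.0 lat 1.1 z 90.24 F [ 3.5 -0.3  4.6] N 7.0 Mlat 0.03 Mlong 0.55
```

```bash
for i in 1 2; do python3 -m creep '{"slide":[[0.018,-0.098,-0.012],[0.018,-0.098,-0.01]],"roll":[0,0]}' >/dev/null; sh s.sh; done
python3 - <<'E'
from fit import *
cs=read_camera("side");ct=read_camera("top"); cv2.imwrite("pics/roll2.png",np.hstack([cv2.resize(cs["color"][160:235,290:390],(400,300),interpolation=2),cv2.resize(ct["color"][190:265,265:365],(400,300),interpolation=2)]))
E
```

```text
t 26.875 rackx 87.9 lat 0.8 z 89.86 F [ 4.1 -1.2  4.7] N 7.1 Mlat 0.015 Mlong 0.763
t 27.125 rackx 89.1 lat 0.6 z 89.65 F [4.9 3.1 6.6] N 9.0 Mlat 0.759 Mlong 0.939
```

View pics/roll2.png

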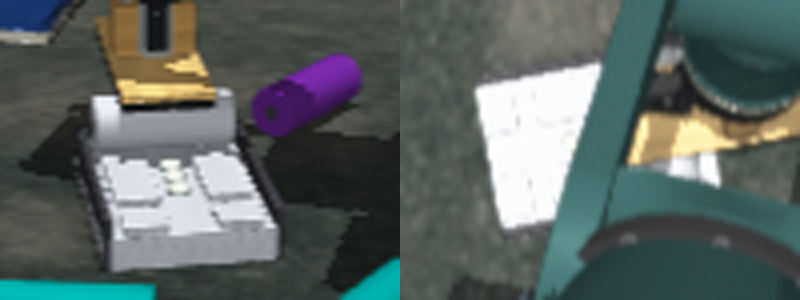

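Side view: the roller lies across the far end of the rack, the caps are flush with the lands, and the force jump with z = 89.65 matches the start seating, so it is in the groove. Lifting off gently.

```bash
python3 -m creep '{"slide":[[-0.01,0.06,0.02],[0,0.02,0.04],[0,0,0.06],[0,0,0.1],[0,0,0.3],[0,0,1],[0,0,1.5],[0,0,1],[0,0,0]],"roll":[0,0,0,0,0,0,0,0,0]}' ; python3 -m creep '{"slide":[[0,-1.5,0],[0,-3,0],[0,-4,0],[0,-4,0],[0,-4,0],[0,-4,0],[0,-3,0],[0,-1.5,0],[0,0,0]],"roll":[0,0,0,0,0,0,0,0,0]}' >/dev/null
python3 - <<'E'
from fit import *
ct=read_camera("top"); cs=read_camera("side")
cv2.imwrite("pics/roll3.png",np.hstack([cv2.resize(cs["color"][145:235,290:410],(400,300),interpolation=2),cv2.resize(ct["color"][190:265,265:365],(400,300),interpolation=2)]))
cy=cyl+[.044,0,0];O=[]
for n,c,p in(("top",ct,(331,222)),("side",cs,(332,188))):
    r=near(masks_of(n,"roller"),p,14)
    if r:O.append((c,r["mask"].astype(np.float32)));q=fit(O[-1:],[cy],(.5476,-.0325,-1.385));print(n,q.x.round(4),q.fun)
print("expect",.5395+.044*.1848,.011-.044*.9828, get_obs()["ee_pos"],get_obs()["time_s"])
E
```

```text
time_s: 28.35
ee_pos: [0.5569, -0.0764, 0.1311]
ee_rot: [0.996, 0.092, 0.001, 0.0]
force: [0.9, -0.6, -2.7]
gripper_width: 0.0208
grasp_force: 78.6
top [ 0.5574 -0.0299 -1.3904] 0.8160244226455688
side [ 0.5485 -0.0356 -1.3494] 0.07192737609148026
expect 0.5476312 -0.0322432 [ 0.55571678 -0.32468864  0.12940753] 29.675
```

View pics/roll3.png

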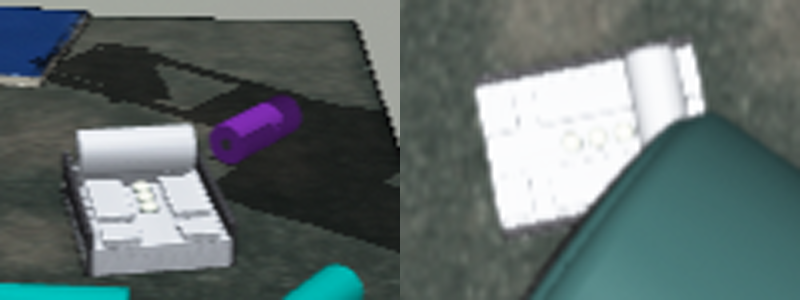

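Roller sits at rack end (135,150 side; 655,95 top), caps flush. I'll lay the board down at its old place.

```bash
python3 -m creep '{"slide":[[-1,0,-1],[-1.5,0,-2],[-1,0,-2.5],[0,0,-2],[0,0,-1.5],[0,0,-0.7],[0,0,-0.3],[0,0,-0.15],[0,0,-0.1],[0,0,0]],"roll":[0,0,0,0,0,0,0,0,0,0]}'; sh s.sh
```

```text
time_s: 30.92
ee_pos: [0.5212, -0.3263, 0.0274]
ee_rot: [0.996, 0.092, 0.0, 0.0]
force: [-0.1, 0.2, -2.4]
gripper_width: 0.0211
grasp_force: 78.6
t 30.925 rackx 328.1 lat -80.3 z 27.44 F [-0.1  0.2 -2.4] N 0.0 Mlat 0.005 Mlong -0.009
```

```bash
python3 -m creep '{"slide":[[0,0,-0.08],[0,0,-0.06],[0,0,0]],"roll":[0,0,0]}'>/dev/null; sh s.sh;  python3 -m creep '{"slide":[[0,0,-0.04],[0,0,0]],"roll":[0,0]}'>/dev/null; sh s.sh
```

```text
t 31.3 rackx 327.8 lat -80.6 z 25.64 F [-0.4  0.1 -1.6] N 0.8 Mlat -0.035 Mlong 0.024
t 31.55 rackx 327.9 lat -80.6 z 25.54 F [0.2 0.3 1.3] N 3.7 Mlat 0.185 Mlong -0.127
```

Touching the bench. Opening the fingers, rising and moving the arm aside.

```bash
python3 -m creep '{"slide":[[0,0,0],[0,0,0],[0,0,0],[0,0,0],[0,0,0],[0,0,0],[0,0,0]],"roll":[0,0,0,0,0,0,0]}' 100 20; python3 -m creep '{"slide":[[0,0,0.5],[0,0,1.5],[0,0,3],[0,0,4],[0,0,4],[0,0,3],[-3,-2,1],[-4,-3,0],[-4,-3,0],[-4,-3,0],[-4,-3,0],[-2,-1,0]],"roll":[0,0,0,0,0,0,0,0,0,0,0,0]}'; python3 - <<'E'
from fit import *
ct=read_camera("top"); cs=read_camera("side")
cv2.imwrite("pics/end.png",np.vstack([np.hstack([cv2.resize(cs["color"][150:225,290:390],(400,300),interpolation=2),cv2.resize(ct["color"][190:265,265:365],(400,300),interpolation=2)]),cv2.resize(ct["color"][130:290,160:587],(800,300))]))
cy=cyl+[.044,0,0]
for n,c,p in(("top",ct,(331,220)),("side",cs,(332,188))):
    r=near(masks_of(n,"roller"),p,14)
    if r:q=fit([(c,r["mask"].astype(np.float32))],[cy],(.5476,-.0325,-1.385));print(n,q.x.round(4),q.fun)
E
```

```text
time_s: 32.42
ee_pos: [0.5209, -0.3261, 0.0253]
ee_rot: [0.996, 0.092, 0.0, -0.0]
force: [1.0, 0.2, -0.0]
gripper_width: 0.0853
grasp_force: 0.0
time_s: 33.92
ee_pos: [0.3089, -0.478, 0.1966]
ee_rot: [0.996, 0.091, 0.0, 0.001]
force: [0.3, 1.5, 0.3]
gripper_width: 0.085
grasp_force: 0.0
top [ 0.5486 -0.032  -1.3845] 0.0855189710855484
side [ 0.5483 -0.0356 -1.3393] 0.09462365508079529
```

View pics/end.png

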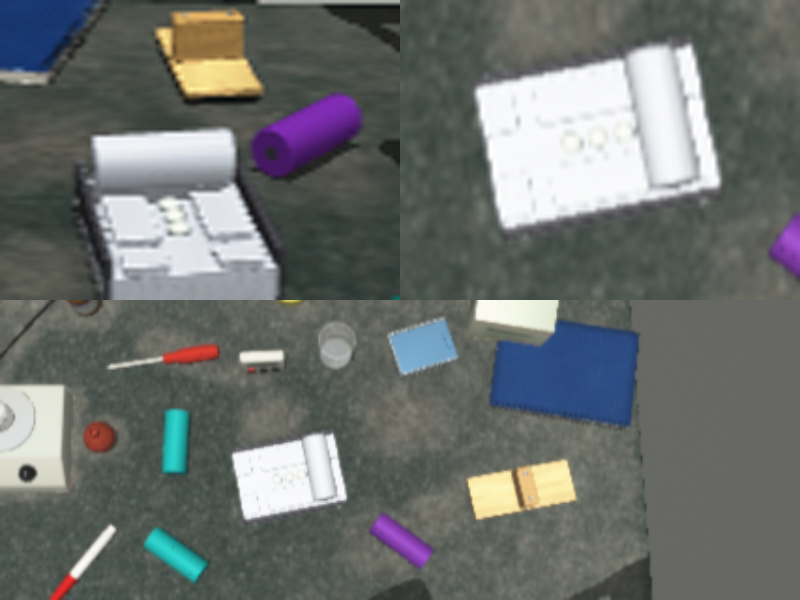

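The roller is in the finish groove: top fit (0.549, -0.032), expected (0.548, -0.032). The board lies flat and clear of the rack, and the bystanders have not moved.

```bash
python3 -c "
from plant import *
print(finish_job())"
```

```text
the job is handed in; nothing more can be done
None
```

The job is handed in after about 34 s: the roller rests in the finish groove after crossing all three caps at about 9–12 N. I infer from the steady force and height, not from the pictures, that the caps are fully home. The board lies flat on the bench clear of the rack, released, and nothing around it has visibly moved.

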